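Put the wrench sockets away in their holders

TASK

Put the four loose steel sockets away, each upright with its mouth up as it stands now and fully home in the grey holder made for it: the smallest socket in the smallest pocket, the next in the next larger, and so on to the largest. Leave the black spool and the green screw tin where they are.

Things in the scene. Friction and masses are not known exactly. Their poses are not given: they have to be found in the camera images.
- socket_s: the smallest of four loose steel wrench sockets: a bright steel upright cylinder 22 mm in diameter and 60 mm tall with a 20 mm deep hexagonal mouth in its upper end, standing on the bench. Origin at the centre of its underside, z up along its axis; any yaw serves. Any side-to-side grasp on its outer wall holds it.
- socket_m: the second smallest of four loose steel wrench sockets: a bright steel upright cylinder 34 mm in diameter and 64 mm tall with a 20 mm deep hexagonal mouth in its upper end, standing on the bench. Origin at the centre of its underside, z up along its axis; any yaw serves. Any side-to-side grasp on its outer wall holds it.
- socket_l: the second largest of four loose steel wrench sockets: a bright steel upright cylinder 46 mm in diameter and 68 mm tall with a 20 mm deep hexagonal mouth in its upper end, standing on the bench. Origin at the centre of its underside, z up along its axis; any yaw serves. Any side-to-side grasp on its outer wall holds it.
- socket_xl: the largest of four loose steel wrench sockets: a bright steel upright cylinder 58 mm in diameter and 72 mm tall with a 20 mm deep hexagonal mouth in its upper end, standing on the bench. Origin at the centre of its underside, z up along its axis; any yaw serves. Any side-to-side grasp on its outer wall holds it.
- holder_s: the holder with the smallest pocket: a square grey plastic block 56 x 56 mm and 24 mm high, fixed to the bench, with one round blind pocket 32 mm in diameter in the middle of its top, 18 mm deep (pocket floor 6 mm above the bench), its mouth bevelled by 2 mm. It is meant for the socket of 22 mm diameter. Origin at the centre of the underside, z up, x and y along its sides.
- holder_m: the holder with the second smallest pocket: a square grey plastic block 68 x 68 mm and 24 mm high, fixed to the bench, with one round blind pocket 44 mm in diameter in the middle of its top, 18 mm deep (pocket floor 6 mm above the bench), its mouth bevelled by 2 mm. It is meant for the socket of 34 mm diameter. Origin at the centre of the underside, z up, x and y along its sides.
- holder_l: the holder with the second largest pocket: a square grey plastic block 80 x 80 mm and 24 mm high, fixed to the bench, with one round blind pocket 56 mm in diameter in the middle of its top, 18 mm deep (pocket floor 6 mm above the bench), its mouth bevelled by 2 mm. It is meant for the socket of 46 mm diameter. Origin at the centre of the underside, z up, x and y along its sides.
- holder_xl: the holder with the largest pocket: a square grey plastic block 92 x 92 mm and 24 mm high, fixed to the bench, with one round blind pocket 68 mm in diameter in the middle of its top, 18 mm deep (pocket floor 6 mm above the bench), its mouth bevelled by 2 mm. It is meant for the socket of 58 mm diameter. Origin at the centre of the underside, z up, x and y along its sides.
- spool: bystander: a black spool with two flanges, 64 mm in diameter and 61 mm tall, standing loose on the bench beyond the work; not to be moved. Origin at the centre of its underside.
- screw_tin: bystander: a round dark green tin with a white lid, 68 mm in diameter and 44 mm tall, standing loose on the bench beyond the work; not to be moved. Origin at the centre of its underside.
Not all that is in view belongs to the job. Leave any blue look-alike of the socket_m alone. What is shaped like the socket_xl but orange is not meant.

How it is judged:
At the end, for the whole second after the job is handed in: Every socket stands upright (within 0.1 rad) and at rest on the floor of the pocket of its own size (its underside 3 to 10 mm above the bench, its axis within 9 mm of the pocket's), and spool and tin are within 20 mm of where they stood (horizontal distance between socket_s and holder_s below 0.009 m and z of socket_s in the frame of holder_s between 0.003 and 0.01 m and angle between each of socket_s, socket_m, socket_l, socket_xl's own z axis and vertical below 0.1 rad and linear speed of each of socket_s, socket_m, socket_l, socket_xl below 0.02 m/s and horizontal distance between socket_m and holder_m below 0.009 m and z of socket_m in the frame of holder_m between 0.003 and 0.01 m and horizontal distance between socket_l and holder_l below 0.009 m and z of socket_l in the frame of holder_l between 0.003 and 0.01 m and horizontal distance between socket_xl and holder_xl below 0.009 m and z of socket_xl in the frame of holder_xl between 0.003 and 0.01 m and distance of each of spool, screw_tin from where it was at the start of the episode below 0.02 m); the robot touches nothing.
It fails at once if the spool is knocked over or moved by more than 20 mm (distance of spool from where it was at the start of the episode above 0.02 m or angle between spool's own z axis and vertical above 0.4 rad).
It fails at once if the screw tin is knocked over or moved by more than 20 mm (distance of screw_tin from where it was at the start of the episode above 0.02 m or angle between screw_tin's own z axis and vertical above 0.4 rad).
It also fails if it takes over 99 s, if anything falls off the work surface, if the arm or the gripper's body presses on something with over 40 N, if the wrist force passes 120 N, or if a joint passes its speed limit or range.

ROBOT

A 7-joint arm with a two-finger parallel gripper is mounted at the origin on a cart in front of the work surface, level with it; the furniture and walls round the work are solid. World frame = base frame: x ahead of the robot, y to its left, z up, the work surface at z = 0. Lengths are in m, angles in rad, forces in N, time in s.
With the tool pointing down it reaches from about 0.4 to 0.85 m from the base axis. Payload 10.4 kg.
Tool frame: the origin (TCP) lies midway between the tips of the shut fingers; the grasp point (between the pads) lies 19 mm behind it; z points along the fingers, y is the line along which they close (so a half turn about z gives the same grasp; the last joint's range is limited). The gripper opens to 87 mm and grips with 3 to 60 N. Pads are 19 mm wide; open, the fingers measure 117 mm over their backs; the gripper's body (75 mm by 190 mm) begins 51 mm behind the grasp point.
Start: joints at [-1.21, 0.332, -0.065, 1.46, 0.022, 1.35, -0.088], TCP at [0.234, 0.58, 0.223] pointing down, gripper open.
Joint ranges: [-2.6, 2.6], [-0.5, 2.12], [-1.47, 1.34], [0.16, 2.42], [-1.27, 4.41], [0.06, 2.06], [-2.6, 2.6]. Speed limits (rad/s): [2.22, 2.22, 2.79, 2.79, 3.14, 3.14, 3.14].

INTERFACE

Orientations are given as a unit quaternion [x, y, z, w].
In Python, from bench import r gives the robot as it stands.
- The arm moves only by the tool arm_command, never from a script. Its arguments are lists of equal length, an entry for each row: "xyz": the shift along the world's x, y, z in m, a list of three; "rot": the turn, a rotation vector about the world's x, y, z in rad, a list of three. In form: {"xyz": [[tx, ty, tz], ...], "rot": [[ax, ay, az], ...]}. A call has 1 to 20 rows; each row is the pose to reach, as a shift and turn from the pose commanded when the call began; what a row does not reach only later rows make up. A row lasts 1/12 s, in which the tool goes at most 41.7 mm and 7.16 degrees, less where a joint would pass 70% of its speed; a pose out of reach is approached as far as the arm can. A call with a gripper value outside its range is refused whole. "grip" is the opening, from 0 (shut) to 1 (fully open), set as the call begins (left out, the last holds). The fingers move at their own pace and stop on an object; "squeeze" is the grip in N (left out, the last holds). Time passes only in rows, so rows that repeat a pose let the fingers close. It gives the time, the measured TCP pose, the force, the opening and the grip force at its end, in the units of the state.
- r.read_state(): the state, without advancing time (a new reading comes with each control period).
- r.camera(name): name is "scene" or "side" or "wrist"; returns the picture (400x640x3 uint8, red, green, blue); there is no depth.
- r.camera_model(name): a dict with "fx", "fy", "cx", "cy" (pixels), "T" (4x4, takes a point from camera to world coordinates). Camera axes: x right, y up, looking along -z (the intrinsics and any distortion apply to the point x, -y, -z); pixel columns grow to the right and rows downward; lengths in m; the calibration is good to about 2 mm. The wrist camera is an equidistant fisheye: a pixel r from the principal point sees the ray r / f radians off the axis. A picture is of the moment at which its call begins: read the wrist's pose just before it. camera_model takes no time and is no camera call; for the wrist camera it gives the pose at the moment of the call.
- r.close_job(): hands the job in; it is judged then, once.
Trained networks look in the newest picture that a camera, given by its name, has taken for a name from the list of things; names that differ only in an ending like _2 or _b are one class to them, and where a whole thing is asked for, a point or a joint stands for the part that bears it (a point fixed in the world has none). Each returns a list of dicts, best first, with "conf" (0 to 1); they miss things now and then, are a little off and sometimes report something else, mostly with a low value. They report only what shows in the picture. A call takes as long as a camera call. They do not tell look-alikes from the thing itself.
- r.look_for(label, camera): "at" ([x, y, z] in m, in the coordinates of the camera as it stood for that picture, good to about 4 mm: the middle of the surface that is visible of it).
- r.spot_point(label, camera): "at" ([x, y, z] in m, in the coordinates of the camera as it stood for that picture, good to about 4 mm: a listed point, or the origin of a listed thing).
The state is a dict: "time": time; "joint_positions": joint angles; "joint_vel": joint speeds; "joint_torque": joint torques, N m; "ee_pos": TCP position; "eef_rot": TCP orientation; "ft_force": force on the tool from outside, world axes, zero at the start; "torque": the same for the moment, N m; "width": finger opening in m; "grip_force": force on a finger pad.
Only numpy, scipy, OpenCV 4.12 (cv2) and the standard library are available. Lean on these libraries where they do the work, as an engineer would, in place of code of your own. Each camera call takes 0.05 s, during which the arm holds its last target. There are 200 camera calls.

## Working session

There is one attempt and no reset: what is moved stays moved. The work goes in short steps, Python scripts to look and compute and a tool call to move; the robot and the scene stay as the last step left them, time stands still between calls to the robot, and variables do not carry over. Pictures are saved under pics/ and viewed, at most 14 in all, crops included, and the job is handed in when it is done.

Besides the shell and the picture viewer there is one more tool, called after ">>>" as a command line: name --argument value ..., lists and objects as JSON in quotes. arm_command: Moves the arm, as the interface text tells. Its arguments: {"type":"object","properties":{"xyz":{"type":"array"},"rot":{"type":"array"},"grip":{"type":"number"},"squeeze":{"type":"number"}},"required":["xyz","rot"]}

```bash
mkdir -p pics
cat > h.py <<'E'
import numpy as np, cv2
from bench import r
def snap(c,f=None):
    m=r.camera_model(c); im=r.camera(c)
    if f: cv2.imwrite('pics/'+f,im[:,:,::-1])
    return m,im
def w(m,p): return (np.array(m['T'])@np.append(p,1))[:3]
def find(labels,c,m,fn='spot_point'):
    for l in labels:
        print(c,l,[(np.round(w(m,d['at']),3).tolist(),round(d['conf'],2)) for d in getattr(r,fn)(l,c)][:5])
ALL=['socket_s','socket_m','socket_l','socket_xl','holder_s','holder_m','holder_l','holder_xl','spool','screw_tin']
E
python3 - <<'E'
from h import *
for c in ('scene','side'):
    m,_=snap(c,c+'0.png'); find(ALL,c,m)
s=r.read_state(); print(s['time'],s['ee_pos'],s['eef_rot'],s['width'])
E
```

```text
scene socket_s [([0.378, 0.115, -0.001], 0.96), ([0.439, 0.176, 0.001], 0.63), ([0.44, -0.175, 0.001], 0.62), ([0.448, -0.007, -0.002], 0.6)]
scene socket_m [([0.378, 0.115, -0.001], 0.96), ([0.439, 0.176, 0.001], 0.63), ([0.44, -0.175, 0.001], 0.62), ([0.448, -0.007, -0.002], 0.6)]
scene socket_l [([0.378, 0.115, -0.001], 0.96), ([0.439, 0.176, 0.001], 0.63), ([0.44, -0.175, 0.001], 0.62), ([0.448, -0.007, -0.002], 0.6)]
scene socket_xl [([0.44, -0.331, 0.003], 0.96), ([0.368, -0.033, 0.003], 0.57)]
scene holder_s [([0.607, -0.174, -0.001], 0.92), ([0.599, -0.327, -0.002], 0.67), ([0.604, 0.165, -0.003], 0.57)]
scene holder_m [([0.607, -0.174, -0.001], 0.92), ([0.599, -0.327, -0.002], 0.67), ([0.604, 0.165, -0.003], 0.57)]
scene holder_l [([0.607, -0.174, -0.001], 0.92), ([0.599, -0.327, -0.002], 0.67), ([0.604, 0.165, -0.003], 0.57)]
scene holder_xl [([0.618, 0.003, -0.003], 0.89)]
scene spool [([0.745, -0.125, 0.003], 0.91), ([0.44, -0.173, -0.002], 0.3)]
scene screw_tin [([0.754, 0.076, -0.001], 0.93)]
side socket_s [([0.379, 0.119, -0.001], 0.89), ([0.437, -0.176, -0.003], 0.81)
[... 157 characters left out ...]
([0.379, 0.119, -0.001], 0.89), ([0.437, -0.176, -0.003], 0.81), ([0.446, -0.004, 0.0], 0.63)]
side socket_xl [([0.369, -0.029, 0.0], 0.83), ([0.441, -0.327, 0.002], 0.68), ([0.608, -0.168, 0.0], 0.35)]
side holder_s [([0.601, -0.166, -0.001], 0.9), ([0.598, -0.318, 0.001], 0.72)]
side holder_m [([0.601, -0.166, -0.001], 0.9), ([0.598, -0.318, 0.001], 0.72)]
side holder_l [([0.601, -0.166, -0.001], 0.9), ([0.598, -0.318, 0.001], 0.72)]
side holder_xl [([0.611, 0.005, 0.002], 0.88)]
side spool [([0.742, -0.12, 0.0], 0.83)]
side screw_tin [([0.749, 0.072, -0.001], 0.74)]
1.1 [0.23402104 0.57956087 0.22257519] [ 1.90726266e-01  9.81643260e-01  4.18829834e-05 -1.12811287e-06] 0.08714657167463165
```

View pics/scene0.png

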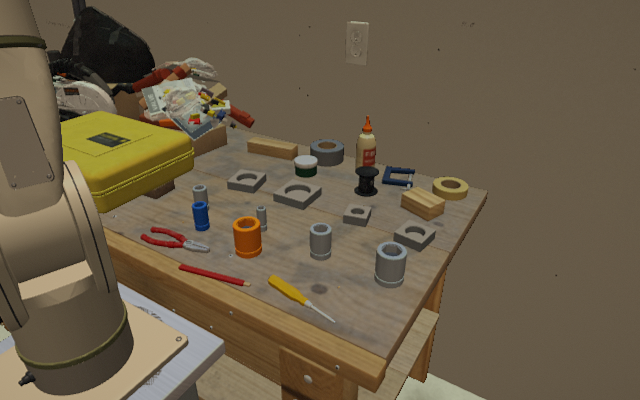

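View pics/side0.png

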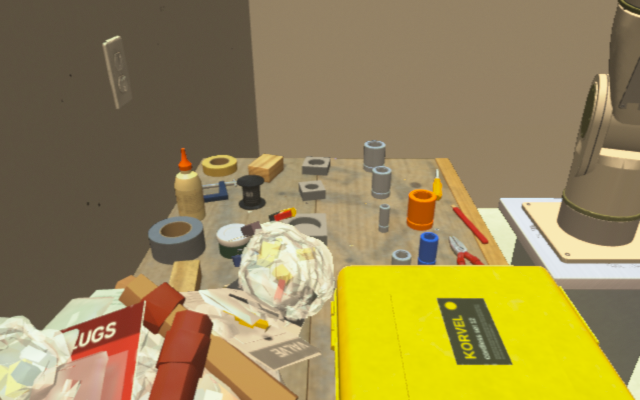

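The pictures show the sockets from left to right. The medium one is at about (200,195) px behind the blue look-alike. The small one is at (262,218), large at (320,240) and XL at (390,265); orange is a decoy. By pixel width, holder s is at (357,214), m at (415,236), l at (247,181) and xl at (298,194). I'll go above the middle for a closer look.

>>> arm_command --xyz '[[0, 0, 0.04], [0.02, -0.04, 0.08], [0.266, -0.66, 0.127], [0.266, -0.66, 0.127], [0.266, -0.66, 0.127], [0.266, -0.66, 0.127], [0.266, -0.66, 0.127], [0.266, -0.66, 0.127], [0.266, -0.66, 0.127], [0.266, -0.66, 0.127], [0.266, -0.66, 0.127], [0.266, -0.66, 0.127], [0.266, -0.66, 0.127], [0.266, -0.66, 0.127], [0.266, -0.66, 0.127], [0.266, -0.66, 0.127], [0.266, -0.66, 0.127], [0.266, -0.66, 0.127], [0.266, -0.66, 0.127], [0.266, -0.66, 0.127]]' --rot '[[0, 0, 0], [0, 0, 0], [0, 0, -0.1], [0, 0, -0.2], [0, 0, -0.3], [0, 0, -0.4], [0, 0, -0.5], [0, 0, -0.6], [0, 0, -0.7], [0, 0, -0.8], [0, 0, -0.9], [0, 0, -1.0], [0, 0, -1.1], [0, 0, -1.187], [0, 0, -1.187], [0, 0, -1.187], [0, 0, -1.187], [0, 0, -1.187], [0, 0, -1.187], [0, 0, -1.187]]' --grip 1

```text
time: 2.77
ee_pos: [0.5005, -0.0852, 0.3501]
eef_rot: [0.71, 0.705, -0.0, 0.001]
ft_force: [1.3, -0.1, -0.3]
width: 0.0869
grip_force: 0.0
```

Run:
```python
from h import *
m,_=snap('wrist','w1.png'); find(ALL,'wrist',m)
s=r.read_state(); print(s['time'],s['ee_pos'],s['eef_rot'],s['joint_positions'])
```

```text
wrist socket_s [([0.433, -0.171, -0.0], 0.98), ([0.378, 0.117, -0.001], 0.69), ([0.447, -0.003, -0.002], 0.49), ([0.437, 0.181, 0.0], 0.47)]
wrist socket_m [([0.433, -0.171, -0.0], 0.98), ([0.378, 0.117, -0.001], 0.69), ([0.447, -0.003, -0.002], 0.49), ([0.437, 0.181, 0.0], 0.47)]
wrist socket_l [([0.433, -0.171, -0.0], 0.98), ([0.378, 0.117, -0.001], 0.69), ([0.447, -0.003, -0.002], 0.49), ([0.437, 0.181, 0.0], 0.47)]
wrist socket_xl [([0.444, -0.328, 0.002], 0.88), ([0.367, -0.028, -0.005], 0.66)]
wrist holder_s [([0.605, -0.177, 0.002], 0.8), ([0.599, 0.178, -0.003], 0.8), ([0.599, -0.319, -0.004], 0.62)]
wrist holder_m [([0.605, -0.177, 0.002], 0.8), ([0.599, 0.178, -0.003], 0.8), ([0.599, -0.319, -0.004], 0.62)]
wrist holder_l [([0.605, -0.177, 0.002], 0.8), ([0.599, 0.178, -0.003], 0.8), ([0.599, -0.319, -0.004], 0.62)]
wrist holder_xl [([0.617, 0.012, 0.001], 0.82), ([0.452, -0.004, -0.001], 0.62)]
wrist spool [([0.743, -0.122, -0.004], 0.85), ([0.447, -0.006, -0.003], 0.24)]
wrist screw_tin [([0.753, 0.072, -0.003], 0.81)]
3.3167 [ 0.4999751  -0.08002628  0.3496396 ] [ 7.06840812e-01  7.07372631e-01  1.63566111e-04 -1.03181470e-06] [-0.56458279  0.00446316  0.64421185  1.57812076 -0.00293101  1.55969278
  0.08040833]
```

View pics/w1.png

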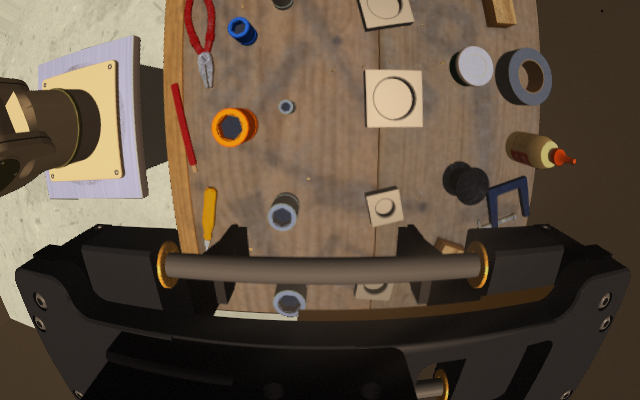

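The wrist view shows all the pieces as expected: xl pocket at (393,98), s pocket at (385,207), s socket at (286,106), l socket at (283,216) and xl socket at (289,301). I'll back-project these to cross-check.

```bash
cat >> h.py <<'E'
def bp(m,u,v,z):
    a=np.array([(u-m['cx'])/m['fx'],(v-m['cy'])/m['fy']]); t=np.hypot(*a)
    d=np.array([a[0]/t*np.sin(t),-a[1]/t*np.sin(t),-np.cos(t)]) if t>1e-9 else np.array([0,0,-1.])
    T=np.array(m['T']); D=T[:3,:3]@d; o=T[:3,3]
    return np.round(o+D*(z-o[2])/D[2],4)
E
python3 - <<'E'
from h import *
m=r.camera_model('wrist'); print(np.round(m['T'],3),m['fx'],m['cx'],m['cy'])
for n,u,v,z in [('hxl',393,98,.024),('hs',385,207,.024),('ss',286,106,.06),('sl',283,216,.068),('sxl',289,301,.072)]: print(n,bp(m,u,v,z))
E
```

```text
[[ 1.    -0.    -0.     0.499]
 [ 0.     0.964  0.267 -0.006]
 [ 0.    -0.267  0.964  0.511]
 [ 0.     0.     0.     1.   ]] 309.70691628693146 322.20692571810076 195.28867944224817
hxl [0.6107 0.0181 0.024 ]
hs [ 0.6044 -0.1611  0.024 ]
ss [0.4471 0.0027 0.06  ]
sl [ 0.4397 -0.1614  0.068 ]
sxl [ 0.4429 -0.3145  0.072 ]
```

>>> arm_command --xyz '[[-0.053, 0.076, -0.18], [-0.053, 0.076, -0.18], [-0.053, 0.076, -0.18], [-0.053, 0.076, -0.18], [-0.053, 0.076, -0.18], [-0.053, 0.076, -0.18], [-0.053, 0.076, -0.18], [-0.053, 0.076, -0.18], [-0.053, 0.076, -0.18], [-0.053, 0.076, -0.18], [-0.053, 0.076, -0.18]]' --rot '[[0, 0, -0.1], [0, 0, -0.2], [0, 0, -0.3], [0, 0, -0.4], [0, 0, -0.5], [0, 0, -0.6], [0, 0, -0.6], [0, 0, -0.6], [0, 0, -0.6], [0, 0, -0.6], [0, 0, -0.6]]' --grip 0.75

```text
time: 4.23
ee_pos: [0.4477, -0.0047, 0.1703]
eef_rot: [0.884, 0.467, 0.001, 0.0]
ft_force: [-0.4, -0.3, -0.5]
width: 0.0655
grip_force: 0.0
```

Run:
```python
from h import *
m,_=snap('wrist','w2.png'); find(['socket_s','holder_s','holder_xl'],'wrist',m)
s=r.read_state(); print(s['time'],s['ee_pos'],s['eef_rot'])
```

```text
wrist socket_s [([0.436, 0.182, 0.001], 0.95), ([0.378, 0.118, -0.003], 0.63), ([0.447, -0.004, -0.001], 0.56)]
wrist holder_s [([0.606, -0.174, 0.005], 0.84)]
wrist holder_xl [([0.615, 0.01, -0.003], 0.68)]
4.4333 [ 0.44719888 -0.00453071  0.16976979] [8.84427385e-01 4.66677779e-01 2.13049551e-04 8.26240226e-05]
```

View pics/w2.png

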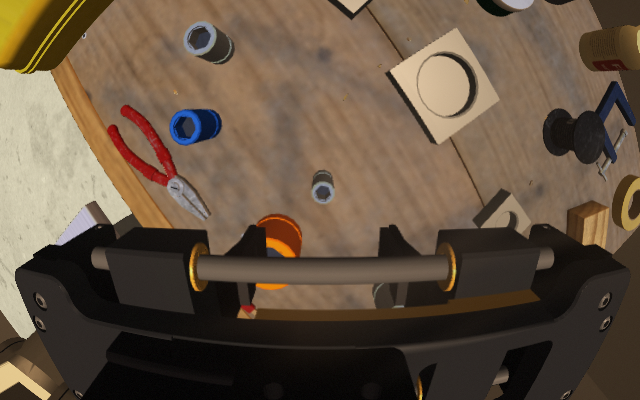

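The s mouth is at (322,186) px, centred between the fingers, and orange is clear of the left finger.

Run:
```python
from h import *
m=r.camera_model('wrist')
for n,u,v,z in [('ss',322,186,.06),('hxl',446,84,.024),('sm',203,42,.064)]: print(n,bp(m,u,v,z))
```

```text
ss [0.4502 0.0021 0.06  ]
hxl [0.6116 0.0127 0.024 ]
sm [0.4384 0.1728 0.064 ]
```

>>> arm_command --xyz '[[0, 0, -0.04], [0, 0, -0.08], [0, 0, -0.115], [0, 0, -0.135], [0, 0, -0.143], [0, 0, -0.143], [0, 0, -0.143]]' --rot '[[0, 0, 0], [0, 0, 0], [0, 0, 0], [0, 0, 0], [0, 0, 0], [0, 0, 0], [0, 0, 0]]'

```text
time: 5.02
ee_pos: [0.4476, -0.0045, 0.0274]
eef_rot: [0.884, 0.467, 0.0, 0.0]
ft_force: [-0.3, 0.8, 0.5]
width: 0.0651
grip_force: 0.0
```

>>> arm_command --xyz '[[0, 0, 0], [0, 0, 0], [0, 0, 0], [0, 0, 0], [0, 0, 0], [0, 0, 0], [0, 0, 0], [0, 0, 0]]' --rot '[[0, 0, 0], [0, 0, 0], [0, 0, 0], [0, 0, 0], [0, 0, 0], [0, 0, 0], [0, 0, 0], [0, 0, 0]]' --grip 0 --squeeze 30

```text
time: 5.68
ee_pos: [0.447, -0.0045, 0.0266]
eef_rot: [0.884, 0.467, 0.0, 0.0]
ft_force: [0.8, -0.9, 0.2]
width: 0.021
grip_force: 29.9
```

>>> arm_command --xyz '[[0, 0, 0.04], [0, 0, 0.08], [0, 0, 0.12], [0.03, -0.03, 0.15], [0.13, -0.12, 0.15], [0.13, -0.12, 0.15], [0.13, -0.12, 0.15], [0.13, -0.12, 0.15], [0.13, -0.12, 0.15], [0.13, -0.12, 0.15], [0.13, -0.12, 0.15], [0.13, -0.12, 0.15]]' --rot '[[0, 0, 0], [0, 0, 0], [0, 0, 0], [0, 0, 0], [0, 0, 0], [0, 0, 0], [0, 0, 0], [0, 0, 0], [0, 0, 0], [0, 0, 0], [0, 0, 0], [0, 0, 0]]'

```text
time: 6.68
ee_pos: [0.5764, -0.1233, 0.1765]
eef_rot: [0.884, 0.467, 0.0, -0.001]
ft_force: [0.3, -0.5, -0.5]
width: 0.0211
grip_force: 29.9
```

Run:
```python
from h import *
m,_=snap('wrist','w3.png'); find(['holder_s'],'wrist',m)
s=r.read_state(); print(s['time'],s['ee_pos'],s['width'])
```

```text
wrist holder_s [([0.608, -0.171, 0.003], 0.66)]
6.7833 [ 0.57663589 -0.12334169  0.17677564] 0.021443279545985478
```

View pics/w3.png

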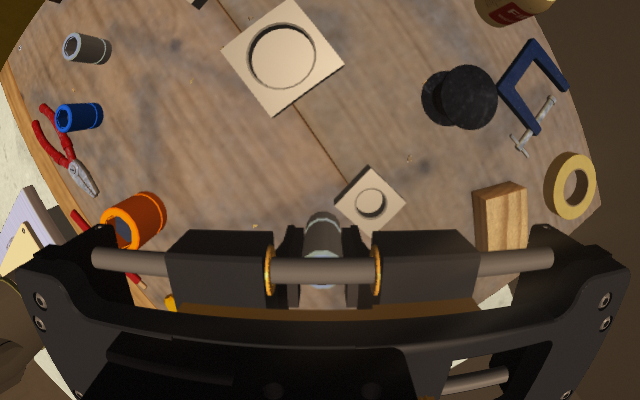

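The s pocket is at (370,203) px, and the held socket at (323,240) is upright.

Run:
```python
from h import *
m=r.camera_model('wrist')
for n,u,v,z in [('hs',370,203,.024),('hxl',282,55,.024)]: print(n,bp(m,u,v,z))
```

```text
hs [ 0.6055 -0.1695  0.024 ]
hxl [0.6171 0.0094 0.024 ]
```

>>> arm_command --xyz '[[0.014, -0.024, 0], [0.028, -0.048, 0], [0.028, -0.048, 0], [0.028, -0.048, -0.04], [0.028, -0.048, -0.08], [0.028, -0.048, -0.1], [0.028, -0.048, -0.115], [0.028, -0.048, -0.125], [0.028, -0.048, -0.135], [0.028, -0.048, -0.14], [0.028, -0.048, -0.142], [0.028, -0.048, -0.142]]' --rot '[[0, 0, 0], [0, 0, 0], [0, 0, 0], [0, 0, 0], [0, 0, 0], [0, 0, 0], [0, 0, 0], [0, 0, 0], [0, 0, 0], [0, 0, 0], [0, 0, 0], [0, 0, 0]]'

```text
time: 7.78
ee_pos: [0.6052, -0.1724, 0.0349]
eef_rot: [0.884, 0.467, 0.0, 0.0]
ft_force: [0.3, -0.4, -0.2]
width: 0.0215
grip_force: 29.9
```

>>> arm_command --xyz '[[0, 0, -0.001], [0, 0, -0.001], [0, 0, -0.001], [0, 0, -0.001], [0, 0, 0.03], [0, 0, 0.07], [0, 0, 0.1]]' --rot '[[0, 0, 0], [0, 0, 0], [0, 0, 0], [0, 0, 0], [0, 0, 0], [0, 0, 0], [0, 0, 0]]' --grip 0.5

```text
time: 8.37
ee_pos: [0.6052, -0.1729, 0.1371]
eef_rot: [0.885, 0.466, 0.0, 0.0]
ft_force: [0.9, -0.9, 0.2]
width: 0.0432
grip_force: 0.0
```

>>> arm_command --xyz '[[-0.03, 0, 0.035], [-0.168, 0.002, 0.05], [-0.168, 0.002, 0.05], [-0.168, 0.002, 0.05], [-0.168, 0.002, 0.05], [-0.168, 0.002, 0.05], [-0.168, 0.002, 0.05], [-0.168, 0.002, 0.05], [-0.168, 0.002, 0.05], [-0.168, 0.002, 0.05]]' --rot '[[0, 0, 0.1], [0, 0, 0.2], [0, 0, 0.3], [0, 0, 0.4], [0, 0, 0.5], [0, 0, 0.6], [0, 0, 0.6], [0, 0, 0.6], [0, 0, 0.6], [0, 0, 0.6]]' --grip 1

```text
time: 9.2
ee_pos: [0.4374, -0.1705, 0.1844]
eef_rot: [0.708, 0.706, -0.0, 0.0]
ft_force: [-0.6, 1.5, 0.1]
width: 0.0868
grip_force: 0.0
```

Run:
```python
from h import *
m,_=snap('wrist','w4.png'); find(['socket_l','socket_xl','holder_m'],'wrist',m)
s=r.read_state(); print(s['time'],s['ee_pos'],s['eef_rot'],s['width'])
```

```text
wrist socket_l [([0.602, -0.172, 0.004], 0.89)]
wrist socket_xl [([0.445, -0.329, -0.001], 0.71), ([0.363, -0.03, -0.002], 0.67), ([0.436, -0.173, -0.001], 0.54)]
wrist holder_m [([0.605, -0.172, 0.0], 0.59)]
9.4 [ 0.43713451 -0.17052055  0.18437964] [ 7.07405871e-01  7.06807472e-01 -3.59524026e-04 -4.16449011e-05] 0.08698897087056082
```

View pics/w4.png

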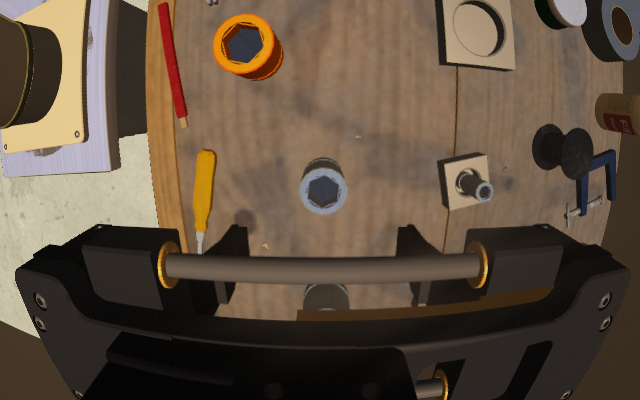

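The s socket is seated in its pocket at (470,185). The l mouth is at (324,190), and the screwdriver handle is near (205,200).

Run:
```python
from h import *
m=r.camera_model('wrist')
for n,u,v,z in [('sl',324,190,.068),('screwd',207,200,.02),('tip',199,250,.005),('hxl',477,28,.024)]: print(n,bp(m,u,v,z))
```

```text
sl [ 0.438  -0.1684  0.068 ]
screwd [ 0.304  -0.1923  0.02  ]
tip [ 0.2778 -0.2638  0.005 ]
hxl [0.6096 0.0083 0.024 ]
```

>>> arm_command --xyz '[[0.001, 0, -0.04], [0.001, 0, -0.08], [0.001, 0, -0.115], [0.001, 0, -0.14], [0.001, 0, -0.154], [0.001, 0, -0.154], [0.001, 0, -0.154]]' --rot '[[0, 0, 0], [0, 0, 0], [0, 0, 0], [0, 0, 0], [0, 0, 0], [0, 0, 0], [0, 0, 0]]'

```text
time: 9.98
ee_pos: [0.4377, -0.1707, 0.0304]
eef_rot: [0.707, 0.707, -0.001, -0.0]
ft_force: [0.5, 0.1, -0.3]
width: 0.0873
grip_force: 0.0
```

>>> arm_command --xyz '[[0, 0, 0], [0, 0, 0], [0, 0, 0], [0, 0, 0], [0, 0, 0], [0, 0, 0], [0, 0, 0]]' --rot '[[0, 0, 0], [0, 0, 0], [0, 0, 0], [0, 0, 0], [0, 0, 0], [0, 0, 0], [0, 0, 0]]' --grip 0 --squeeze 40

```text
time: 10.57
ee_pos: [0.4381, -0.1704, 0.0307]
eef_rot: [0.707, 0.707, 0.0, 0.0]
ft_force: [-0.8, 0.3, -0.6]
width: 0.0482
grip_force: 0.0
```

>>> arm_command --xyz '[[0, 0, 0], [0, 0, 0], [0, 0, 0.001], [0, 0, 0.04], [0, 0, 0.08], [0, 0, 0.12], [0.02, 0.02, 0.15], [0.162, 0.29, 0.15], [0.162, 0.29, 0.15], [0.162, 0.29, 0.15], [0.162, 0.29, 0.15], [0.162, 0.29, 0.15], [0.162, 0.29, 0.15], [0.162, 0.29, 0.15], [0.162, 0.29, 0.15], [0.162, 0.29, 0.15], [0.162, 0.29, 0.15], [0.162, 0.29, 0.15], [0.162, 0.29, 0.15]]' --rot '[[0, 0, 0], [0, 0, 0], [0, 0, 0], [0, 0, 0], [0, 0, 0], [0, 0, 0], [0, 0, 0], [0, 0, 0], [0, 0, 0], [0, 0, 0], [0, 0, 0], [0, 0, 0], [0, 0, 0], [0, 0, 0], [0, 0, 0], [0, 0, 0], [0, 0, 0], [0, 0, 0], [0, 0, 0]]'

```text
time: 12.15
ee_pos: [0.5997, 0.118, 0.1806]
eef_rot: [0.708, 0.706, -0.0, 0.0]
ft_force: [0.2, -0.6, -2.3]
width: 0.0451
grip_force: 39.9
```

Run:
```python
from h import *
m,_=snap('wrist','w5.png'); find(['holder_l','socket_m'],'wrist',m)
s=r.read_state(); print(s['time'],s['ee_pos'],s['width'],s['grip_force'])
```

```text
wrist holder_l [([0.603, 0.171, -0.005], 0.71)]
wrist socket_m [([0.597, 0.119, 0.148], 0.92), ([0.376, 0.117, -0.002], 0.76), ([0.436, 0.182, 0.003], 0.66)]
12.3 [0.59989961 0.1186041  0.18084011] 0.0451309846510573 39.943662229925394
```

View pics/w5.png

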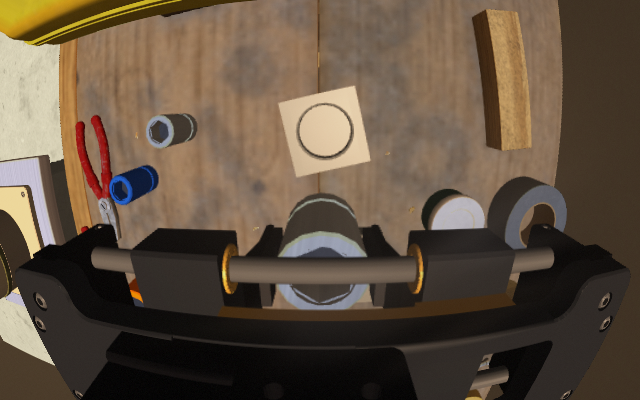

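The l pocket is at (325,131) px and the held l socket is central. The yellow box is far off at the top.

Run:
```python
from h import *
m=r.camera_model('wrist')
for n,u,v,z in [('hl',325,131,.024),('sm',157,131,.064)]: print(n,bp(m,u,v,z))
```

```text
hl [0.6022 0.1727 0.024 ]
sm [0.4368 0.1816 0.064 ]
```

>>> arm_command --xyz '[[0.002, 0.03, 0], [0.002, 0.052, 0], [0.002, 0.052, 0], [0.002, 0.052, -0.04], [0.002, 0.052, -0.08], [0.002, 0.052, -0.1], [0.002, 0.052, -0.115], [0.002, 0.052, -0.125], [0.002, 0.052, -0.135], [0.002, 0.052, -0.141], [0.002, 0.052, -0.143], [0.002, 0.052, -0.143]]' --rot '[[0, 0, 0], [0, 0, 0], [0, 0, 0], [0, 0, 0], [0, 0, 0], [0, 0, 0], [0, 0, 0], [0, 0, 0], [0, 0, 0], [0, 0, 0], [0, 0, 0], [0, 0, 0]]'

```text
time: 13.3
ee_pos: [0.6022, 0.1715, 0.0378]
eef_rot: [0.707, 0.707, 0.0, 0.0]
ft_force: [0.0, -0.4, -2.7]
width: 0.0451
grip_force: 39.9
```

>>> arm_command --xyz '[[0, 0, -0.001], [0, 0, -0.001], [0, 0, -0.001], [0, 0, -0.001], [0, 0, 0.03], [0, 0, 0.07], [0, 0, 0.11], [-0.165, 0.009, 0.13], [-0.165, 0.009, 0.13], [-0.165, 0.009, 0.13], [-0.165, 0.009, 0.13], [-0.165, 0.009, 0.13], [-0.165, 0.009, 0.13], [-0.165, 0.009, 0.13]]' --rot '[[0, 0, 0], [0, 0, 0], [0, 0, 0], [0, 0, 0], [0, 0, 0], [0, 0, 0], [0, 0, 0], [0, 0, 0], [0, 0, 0], [0, 0, 0], [0, 0, 0], [0, 0, 0], [0, 0, 0], [0, 0, 0]]' --grip 0.9

```text
time: 14.47
ee_pos: [0.4377, 0.1808, 0.1684]
eef_rot: [0.707, 0.707, 0.001, 0.0]
ft_force: [0.1, 0.2, -0.3]
width: 0.0783
grip_force: 0.0
```

Run:
```python
from h import *
m,_=snap('wrist','w6.png'); find(['socket_m'],'wrist',m)
s=r.read_state(); print(s['time'],s['ee_pos'],s['eef_rot'],s['width'])
```

```text
wrist socket_m [([0.6, 0.17, 0.006], 0.83), ([0.378, 0.118, 0.001], 0.77), ([0.435, 0.181, 0.002], 0.58)]
14.5667 [0.43817133 0.18031777 0.16772147] [7.07508046e-01 7.06705170e-01 1.98367406e-04 3.59674996e-04] 0.0784439022259637
```

View pics/w6.png

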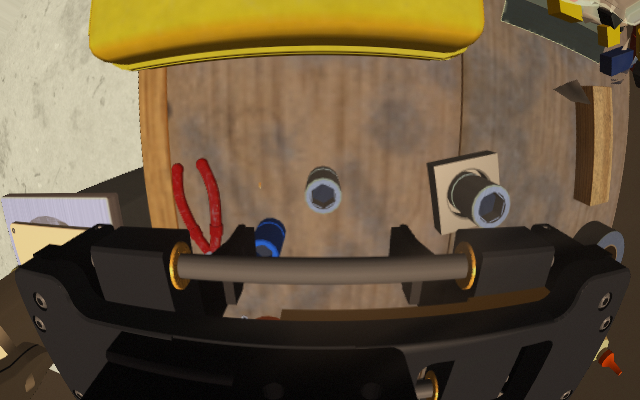

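The l socket is seated at (485,200). The m mouth is centred at (323,195), and blue and the pliers are clear.

>>> arm_command --xyz '[[-0.001, 0.001, -0.04], [-0.001, 0.001, -0.08], [-0.001, 0.001, -0.115], [-0.001, 0.001, -0.132], [-0.001, 0.001, -0.138], [-0.001, 0.001, -0.138], [-0.001, 0.001, -0.138]]' --rot '[[0, 0, 0], [0, 0, 0], [0, 0, 0], [0, 0, 0], [0, 0, 0], [0, 0, 0], [0, 0, 0]]'

```text
time: 15.15
ee_pos: [0.4371, 0.1815, 0.0302]
eef_rot: [0.707, 0.707, 0.0, 0.0]
ft_force: [0.0, -0.0, 0.6]
width: 0.0784
grip_force: 0.0
```

>>> arm_command --xyz '[[0, 0, 0], [0, 0, 0], [0, 0, 0], [0, 0, 0], [0, 0, 0], [0, 0, 0], [0, 0, 0], [0, 0, 0], [0, 0, 0]]' --rot '[[0, 0, 0], [0, 0, 0], [0, 0, 0], [0, 0, 0], [0, 0, 0], [0, 0, 0], [0, 0, 0], [0, 0, 0], [0, 0, 0]]' --grip 0 --squeeze 40

```text
time: 15.9
ee_pos: [0.4363, 0.1816, 0.0297]
eef_rot: [0.707, 0.707, 0.0, 0.0]
ft_force: [1.1, -0.6, 0.7]
width: 0.033
grip_force: 40.0
```

>>> arm_command --xyz '[[0, 0, 0.04], [0, 0, 0.08], [0, 0, 0.12], [0.01, -0.03, 0.15], [0.162, -0.552, 0.15], [0.162, -0.552, 0.15], [0.162, -0.552, 0.15], [0.162, -0.552, 0.15], [0.162, -0.552, 0.15], [0.162, -0.552, 0.15], [0.162, -0.552, 0.15], [0.162, -0.552, 0.15], [0.162, -0.552, 0.15], [0.162, -0.552, 0.15], [0.162, -0.552, 0.15], [0.162, -0.552, 0.15], [0.162, -0.552, 0.15], [0.162, -0.552, 0.15], [0.162, -0.552, 0.15], [0.162, -0.552, 0.15]]' --rot '[[0, 0, 0], [0, 0, 0], [0, 0, 0], [0, 0, 0], [0, 0, 0], [0, 0, 0], [0, 0, 0], [0, 0, 0], [0, 0, 0], [0, 0, 0], [0, 0, 0], [0, 0, 0], [0, 0, 0], [0, 0, 0], [0, 0, 0], [0, 0, 0], [0, 0, 0], [0, 0, 0], [0, 0, 0], [0, 0, 0]]'

```text
time: 17.57
ee_pos: [0.5976, -0.3705, 0.1785]
eef_rot: [0.707, 0.707, -0.0, -0.001]
ft_force: [0.8, 0.7, -2.5]
width: 0.033
grip_force: 40.0
```

>>> arm_command --xyz '[[0, 0, 0], [0, 0, 0], [0, 0, 0]]' --rot '[[0, 0, 0], [0, 0, 0], [0, 0, 0]]'

```text
time: 17.82
ee_pos: [0.5986, -0.3689, 0.1799]
eef_rot: [0.706, 0.708, 0.001, 0.0]
ft_force: [-0.5, 0.4, -2.7]
width: 0.0334
grip_force: 40.0
```

Run:
```python
from h import *
m,_=snap('wrist','w7.png'); find(['holder_m','socket_xl','socket_m'],'wrist',m)
s=r.read_state(); print(s['time'],s['ee_pos'],s['width'],s['grip_force'])
```

```text
wrist holder_m [([0.597, -0.319, -0.002], 0.9), ([0.607, -0.173, -0.0], 0.79)]
wrist socket_xl [([0.443, -0.33, 0.002], 0.72)]
wrist socket_m [([0.599, -0.371, 0.15], 0.79), ([0.61, -0.171, 0.004], 0.68)]
18.0167 [ 0.59823577 -0.3698664   0.17985604] 0.03289248019281893 39.98741120682098
```

View pics/w7.png

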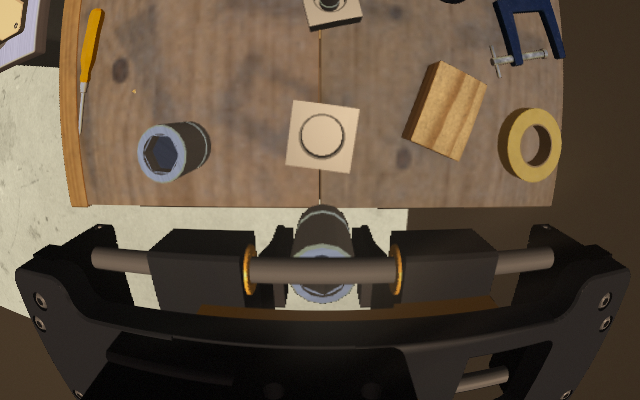

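The m pocket is at (322,135) px, the XL mouth at (162,153), and the wood block is to the right at (450,110).

Run:
```python
from h import *
m=r.camera_model('wrist')
for n,u,v,z in [('hm',322,135,.024),('sxl',162,153,.072)]: print(n,bp(m,u,v,z))
```

```text
hm [ 0.5974 -0.3199  0.024 ]
sxl [ 0.4442 -0.3284  0.072 ]
```

>>> arm_command --xyz '[[0, 0.03, 0], [0, 0.05, 0], [0, 0.05, 0], [0, 0.05, -0.04], [0, 0.05, -0.08], [0, 0.05, -0.1], [0, 0.05, -0.115], [0, 0.05, -0.125], [0, 0.05, -0.135], [0, 0.05, -0.141], [0, 0.05, -0.143], [0, 0.05, -0.143]]' --rot '[[0, 0, 0], [0, 0, 0], [0, 0, 0], [0, 0, 0], [0, 0, 0], [0, 0, 0], [0, 0, 0], [0, 0, 0], [0, 0, 0], [0, 0, 0], [0, 0, 0], [0, 0, 0]]'

```text
time: 19.02
ee_pos: [0.5983, -0.3207, 0.0369]
eef_rot: [0.707, 0.707, 0.0, 0.0]
ft_force: [0.1, 0.5, -2.3]
width: 0.0333
grip_force: 40.0
```

>>> arm_command --xyz '[[0, 0, -0.001], [0, 0, -0.001], [0, 0, -0.001], [0, 0, -0.001], [0, 0, 0.03], [0, 0, 0.07], [0, 0, 0.11], [-0.154, -0.008, 0.14], [-0.154, -0.008, 0.14], [-0.154, -0.008, 0.14], [-0.154, -0.008, 0.14], [-0.154, -0.008, 0.14], [-0.154, -0.008, 0.14], [-0.154, -0.008, 0.14]]' --rot '[[0, 0, 0], [0, 0, 0], [0, 0, 0], [0, 0, 0], [0, 0, 0], [0, 0, 0], [0, 0, 0], [0, 0, 0], [0, 0, 0], [0, 0, 0], [0, 0, 0], [0, 0, 0], [0, 0, 0], [0, 0, 0]]' --grip 1

```text
time: 20.18
ee_pos: [0.4449, -0.3281, 0.177]
eef_rot: [0.707, 0.707, 0.001, 0.0]
ft_force: [1.2, 0.7, -0.4]
width: 0.0869
grip_force: 0.0
```

Run:
```python
from h import *
m,_=snap('wrist','w8.png'); find(['socket_xl','socket_m'],'wrist',m)
s=r.read_state(); print(s['time'],s['ee_pos'],s['eef_rot'],s['width'])
```

```text
wrist socket_xl [([0.441, -0.33, -0.002], 0.8)]
wrist socket_m [([0.598, -0.323, 0.006], 0.97), ([0.606, -0.172, 0.007], 0.58)]
20.3333 [ 0.44495727 -0.3280569   0.17630635] [ 7.06592898e-01  7.07620195e-01 -3.67375806e-04 -3.22987892e-05] 0.0868605616845558
```

View pics/w8.png

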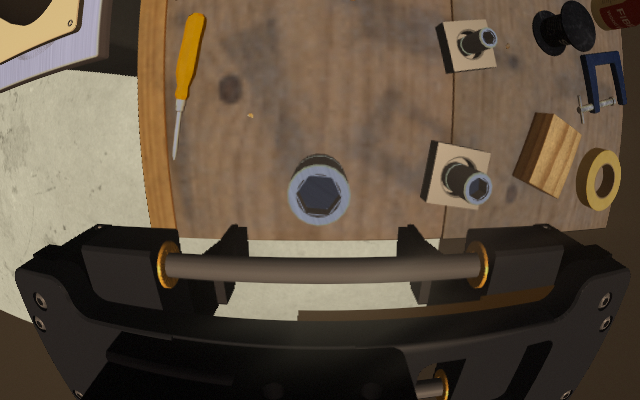

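The m socket is seated at (468,182). The XL mouth is at (319,194), so I'll shift x by about −2 mm and grasp.

>>> arm_command --xyz '[[-0.002, -0.001, -0.02], [-0.002, -0.001, -0.06], [-0.002, -0.001, -0.1], [-0.002, -0.001, -0.13], [-0.002, -0.001, -0.143], [-0.002, -0.001, -0.143], [-0.002, -0.001, -0.143]]' --rot '[[0, 0, 0], [0, 0, 0], [0, 0, 0], [0, 0, 0], [0, 0, 0], [0, 0, 0], [0, 0, 0]]'

```text
time: 20.92
ee_pos: [0.4423, -0.33, 0.0341]
eef_rot: [0.707, 0.707, -0.0, -0.0]
ft_force: [0.3, 0.4, 0.8]
width: 0.0873
grip_force: 0.0
```

>>> arm_command --xyz '[[0, 0, 0], [0, 0, 0], [0, 0, 0], [0, 0, 0], [0, 0, 0], [0, 0, 0], [0, 0, 0], [0, 0, 0]]' --rot '[[0, 0, 0], [0, 0, 0], [0, 0, 0], [0, 0, 0], [0, 0, 0], [0, 0, 0], [0, 0, 0], [0, 0, 0]]' --grip 0 --squeeze 45

```text
time: 21.58
ee_pos: [0.4423, -0.3295, 0.0341]
eef_rot: [0.707, 0.707, 0.0, 0.0]
ft_force: [-0.9, 0.3, 6.0]
width: 0.0572
grip_force: 45.0
```

>>> arm_command --xyz '[[0, 0, 0.03], [0, 0, 0.07], [0, 0, 0.11], [0.01, 0.03, 0.15], [0.171, 0.28, 0.15], [0.171, 0.28, 0.15], [0.171, 0.28, 0.15], [0.171, 0.28, 0.15], [0.171, 0.28, 0.15], [0.171, 0.28, 0.15], [0.171, 0.28, 0.15], [0.171, 0.28, 0.15], [0.171, 0.28, 0.15], [0.171, 0.28, 0.15], [0.171, 0.28, 0.15], [0.171, 0.28, 0.15]]' --rot '[[0, 0, 0], [0, 0, 0], [0, 0, 0], [0, 0, 0], [0, 0, 0], [0, 0, 0], [0, 0, 0], [0, 0, 0], [0, 0, 0], [0, 0, 0], [0, 0, 0], [0, 0, 0], [0, 0, 0], [0, 0, 0], [0, 0, 0], [0, 0, 0]]'

```text
time: 22.92
ee_pos: [0.6123, -0.051, 0.1834]
eef_rot: [0.708, 0.706, -0.0, -0.0]
ft_force: [0.6, -0.3, -3.9]
width: 0.0572
grip_force: 45.0
```

Run:
```python
from h import *
m,_=snap('wrist','w9.png'); find(['holder_xl','socket_xl'],'wrist',m)
s=r.read_state(); print(s['time'],s['ee_pos'],s['width'],s['grip_force'])
```

```text
wrist holder_xl [([0.616, 0.009, -0.001], 0.91)]
wrist socket_xl [([0.617, -0.051, 0.152], 0.73)]
23.0667 [ 0.61266131 -0.05037366  0.18370914] 0.05711822190603892 45.00011061318219
```

View pics/w9.png

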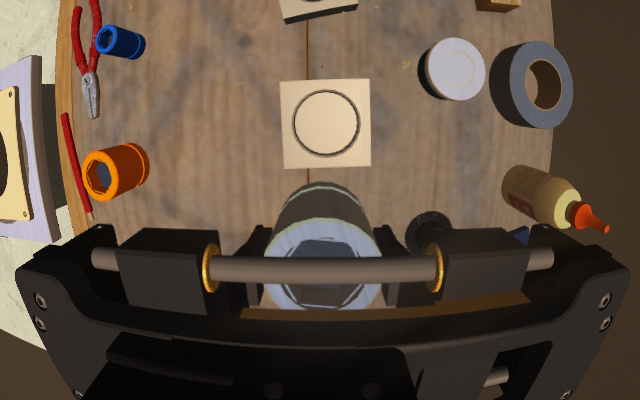

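The XL pocket is at (326,123) px, with the held socket directly below it in the view.

Run:
```python
from h import *
m=r.camera_model('wrist'); print(bp(m,326,123,.024))
```

```text
[0.616  0.0118 0.024 ]
```

>>> arm_command --xyz '[[0.002, 0.03, 0], [0.002, 0.06, 0], [0.002, 0.06, 0], [0.002, 0.06, -0.04], [0.002, 0.06, -0.08], [0.002, 0.06, -0.1], [0.002, 0.06, -0.115], [0.002, 0.06, -0.125], [0.002, 0.06, -0.135], [0.002, 0.06, -0.141], [0.002, 0.06, -0.143], [0.002, 0.06, -0.143]]' --rot '[[0, 0, 0], [0, 0, 0], [0, 0, 0], [0, 0, 0], [0, 0, 0], [0, 0, 0], [0, 0, 0], [0, 0, 0], [0, 0, 0], [0, 0, 0], [0, 0, 0], [0, 0, 0]]'

```text
time: 24.07
ee_pos: [0.6153, 0.0105, 0.0408]
eef_rot: [0.707, 0.707, 0.0, 0.0]
ft_force: [-0.4, 0.6, -4.5]
width: 0.0572
grip_force: 45.0
```

Weight only, no contact. I'll release, retreat and check all four.

>>> arm_command --xyz '[[0, 0, -0.001], [0, 0, -0.001], [0, 0, -0.001], [0, 0, -0.001], [0, 0, -0.001], [0, 0, 0.03], [0, 0, 0.07], [0, 0, 0.11], [-0.06, -0.06, 0.3], [-0.06, -0.06, 0.3], [-0.06, -0.06, 0.3], [-0.06, -0.06, 0.3], [-0.06, -0.06, 0.3], [-0.06, -0.06, 0.3], [-0.06, -0.06, 0.3], [-0.06, -0.06, 0.3]]' --rot '[[0, 0, 0], [0, 0, 0], [0, 0, 0], [0, 0, 0], [0, 0, 0], [0, 0, 0], [0, 0, 0], [0, 0, 0], [0, 0, 0], [0, 0, 0], [0, 0, 0], [0, 0, 0], [0, 0, 0], [0, 0, 0], [0, 0, 0], [0, 0, 0]]' --grip 1

```text
time: 25.4
ee_pos: [0.555, -0.049, 0.3402]
eef_rot: [0.707, 0.707, 0.0, -0.0]
ft_force: [-0.1, 0.5, -0.3]
width: 0.0871
grip_force: 0.0
```

Run:
```python
from h import *
m,_=snap('wrist','w10.png'); find(['socket_s','socket_xl','spool','screw_tin'],'wrist',m)
m,im=snap('scene'); find(['socket_s','socket_xl','spool','screw_tin'],'scene',m)
cv2.imwrite('pics/sc1.png',cv2.resize(im[120:300,160:500,::-1],None,fx=2.3,fy=2.3))
```

```text
wrist socket_s [([0.601, 0.172, 0.003], 0.88), ([0.597, -0.319, 0.008], 0.82), ([0.376, 0.121, 0.001], 0.69)]
wrist socket_xl [([0.62, 0.01, 0.005], 0.96), ([0.366, -0.03, -0.0], 0.72)]
wrist spool [([0.742, -0.121, -0.001], 0.62)]
wrist screw_tin [([0.75, 0.069, -0.001], 0.55)]
scene socket_s [([0.378, 0.118, -0.003], 0.93), ([0.605, 0.171, 0.001], 0.92), ([0.604, -0.328, 0.004], 0.59), ([0.607, -0.173, 0.006], 0.45)]
scene socket_xl [([0.367, -0.035, 0.003], 0.74), ([0.614, 0.011, 0.009], 0.66)]
scene spool [([0.748, -0.125, -0.001], 0.81)]
scene screw_tin [([0.752, 0.076, -0.001], 0.85)]
```

View pics/w10.png

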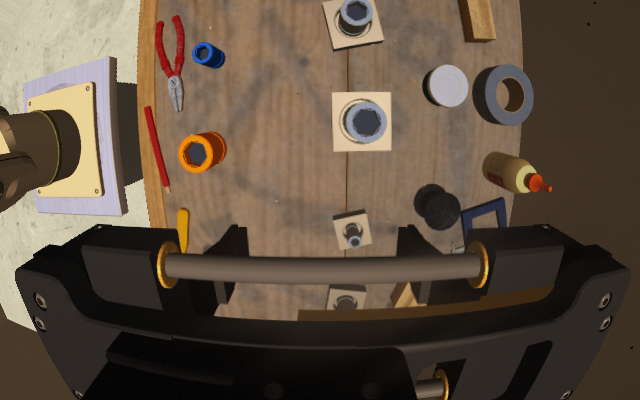

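View pics/sc1.png

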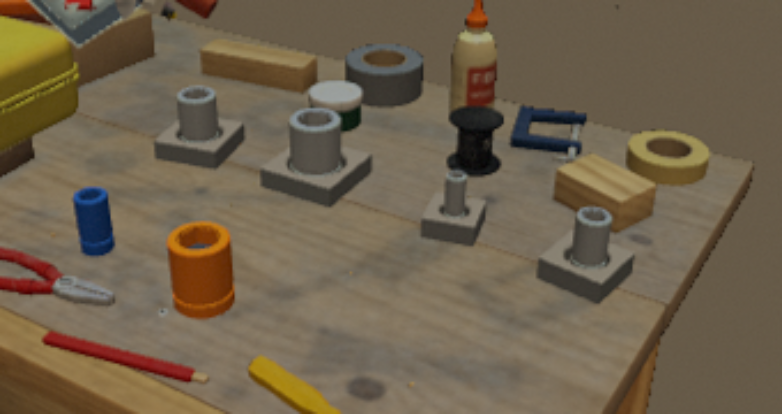

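All four sockets stand upright in their pockets: l at (197,115), xl at (315,145), s at (455,195) and m at (592,240) in the crop. The spool and tin have not moved. I'll hand it in.

```bash
python3 -c "
from bench import r
print(r.close_job())"
```

```text
the job is handed in; nothing more can be done
None
```

I put all four sockets upright in their own holders, left the spool and tin where they stood, and handed the job in at about 26 s; it returned no verdict.

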